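# Repaired locks back on their outlines

### The job

Lay each of the four repaired locks flat on the rubber pad that bears its white outline, turned so that it covers the outline (the padlock's shackle over the drawn shackle, the T-handle's stem over the drawn stem). Leave the oil bottle and the tin of pins standing where they are.

Things in the scene. Friction and masses are not known exactly. Their poses are not given: they have to be found in the camera images.
- padlock: loose brass padlock lying flat, 0.2 to 0.4 kg: rectangular body 46 mm (x) by 42 mm (y), 20 mm high, with a steel U shackle (9 mm bar, 36 mm wide, centre line 10 mm up) that sticks out of the +x end to x = +57 mm. Origin: underside of the brass body's centre (z up); grip the brass body across y.
- roundlock: loose round steel disc padlock lying flat, 0.2 to 0.42 kg, 60 mm diameter, 24 mm high, small brass keyway in the middle of its top (to 25 mm). Origin: centre of its underside, z up. Its turn does not matter.
- caselock: loose green cabinet lock lying flat, 0.14 to 0.28 kg: box 66 mm (x) by 40 mm (y), 16 mm high, with a central brass boss 20 mm across on top, reaching 24 mm. Origin: centre of its underside, z up. May lie either way round along its outline.
- thandle: loose T-handle lock lying flat, 0.11 to 0.22 kg: black crossbar 18 mm (x) by 64 mm (y), 18 mm high, and a round aluminium stem of 16 mm diameter, axis 8 mm up, from the crossbar along +x to x = +50 mm. Origin: underside of the crossbar's centre, z up. The stem can be gripped across y some 25 mm from the origin.
- padlock_pad: fixed square black rubber pad, 90 x 90 mm, 4 mm thick, lying on the bench, bearing a white painted outline (flush) of the padlock: 46 x 42 mm rectangle with a U on its +x side. The padlock belongs with its origin at x = -17 mm, y = 0 of the pad and its shackle towards the pad's +x. Origin: centre of the pad's underside (its top is at z +4 mm), x and y along its sides, z up.
- round_pad: fixed square black rubber pad, 90 x 90 mm, 4 mm thick, lying on the bench, bearing a white painted outline (flush) of the round lock: a 60 mm disc in the middle, where the round lock's origin belongs. Origin: centre of the pad's underside (its top is at z +4 mm), x and y along its sides, z up.
- case_pad: fixed square black rubber pad, 90 x 90 mm, 4 mm thick, lying on the bench, bearing a white painted outline (flush) of the cabinet lock: a 66 mm (x) by 40 mm (y) rectangle in the middle, where that lock's origin belongs, its long side along the pad's x. Origin: centre of the pad's underside (its top is at z +4 mm), x and y along its sides, z up.
- thandle_pad: fixed square black rubber pad, 90 x 90 mm, 4 mm thick, lying on the bench, bearing a white painted outline (flush) of the T-handle: a crossbar along y and a stem along +x. The T-handle belongs with its origin at x = -20.5 mm, y = 0 of the pad and its stem towards the pad's +x. Origin: centre of the pad's underside (its top is at z +4 mm), x and y along its sides, z up.
- oil: loose upright yellow plastic oil bottle with a red cap, 38 mm diameter, 105 mm high. Leave it alone. Origin: centre of its underside.
- tin: loose open round aluminium tin of small pins, 68 mm diameter, 24 mm high. Leave it alone. Origin: centre of its underside. (Vice, buffer and other gear, some of it tall, stand at the edges of the bench, beyond 0.78 m ahead or 0.5 m to either side.)
Things that resemble listed ones, but are neither listed nor needed, are in the scene too. Of the things that look like the caselock, the largest one is meant. What is shaped like the round_pad but red is not meant.

How it is judged:
At the end, for the whole second after the job is handed in: Each lock lies flat and at rest on its own pad, within 12 mm along the pad's x and y of its outline; padlock, cabinet lock and T-handle turned to it within 0.25 rad, shackle and stem over the drawn ones. The oil bottle and tin stand upright within 30 mm of where they were (x of padlock in the frame of padlock_pad between -0.029 and -0.005 m and y of padlock in the frame of padlock_pad between -0.012 and 0.012 m and z of padlock in the frame of padlock_pad between 0.001 and 0.008 m and angle between each of padlock, roundlock, caselock, thandle's own z axis and vertical below 0.12 rad and linear speed of each of padlock, roundlock, caselock, thandle below 0.02 m/s and angle between the x axis of padlock and the x axis of padlock_pad, either way round below 0.25 rad and x of padlock_pad in the frame of padlock above 0 m and x of roundlock in the frame of round_pad between -0.012 and 0.012 m and y of roundlock in the frame of round_pad between -0.012 and 0.012 m and z of roundlock in the frame of round_pad between 0.001 and 0.008 m and x of caselock in the frame of case_pad between -0.012 and 0.012 m and y of caselock in the frame of case_pad between -0.012 and 0.012 m and z of caselock in the frame of case_pad between 0.001 and 0.008 m and angle between the x axis of caselock and the x axis of case_pad, either way round below 0.25 rad and x of thandle in the frame of thandle_pad between -0.0325 and -0.0085 m and y of thandle in the frame of thandle_pad between -0.012 and 0.012 m and z of thandle in the frame of thandle_pad between 0.001 and 0.008 m and angle between the x axis of thandle and the x axis of thandle_pad, either way round below 0.25 rad and x of thandle_pad in the frame of thandle above 0 m and distance of each of oil, tin from where it was at the start of the episode below 0.03 m and angle between each of oil, tin's own z axis and vertical below 0.3 rad); the robot touches nothing.
It fails at once if the oil bottle or the tin of pins is moved by more than 30 mm or tipped (not (distance of each of oil, tin from where it was at the start of the episode below 0.03 m and angle between each of oil, tin's own z axis and vertical below 0.3 rad)).
It also fails if it takes over 109 s, if anything falls off the work surface, if the arm or the gripper's body presses on something with over 40 N, if the wrist force passes 120 N, or if a joint passes its speed limit or range.

### The arm

A 6-joint arm with a two-finger parallel gripper is mounted at the origin on the work surface. World frame = base frame: x ahead of the robot, y to its left, z up, the work surface at z = 0. Lengths are in m, angles in rad, forces in N, time in s.
With the tool pointing down it reaches from about 0.325 to 0.75 m from the base axis. Payload 7.6 kg.
Tool frame: the origin (TCP) lies midway between the tips of the shut fingers; the grasp point (between the pads) lies 19 mm behind it; z points along the fingers, y is the line along which they close (so a half turn about z gives the same grasp; the last joint's range is limited). The gripper opens to 85 mm and grips with 20 to 120 N. Pads are 22 mm wide; open, the fingers measure 114 mm over their backs; the gripper's body (76 mm by 85 mm) begins 54 mm behind the grasp point. The pads swing forward as they close: fully open they stand 13 mm farther back than shut.
Start: joints at [1.093, 0.052, 1.401, -0, 1.689, -0.07], TCP at [0.208, 0.482, 0.231] pointing down, gripper open.
Joint ranges: [-2.9, 2.9], [-0.91, 2.17], [0.12, 2.37], [-1.06, 4.2], [0.26, 2.73], [-2.93, 2.93]. Speed limits (rad/s): [2.57, 2.57, 3.01, 3.14, 3.14, 3.14].

### API

Orientations are given as a rotation vector (axis times angle).
In Python, from bench import robot gives the robot as it stands.
- The arm moves only by the tool servo_tool, never from a script. Its argument "commands" is one flat list of numbers, 7 for each row, row after row: the turn, a rotation vector about the tool's x, y, z in rad, then the shift along the tool's x, y, z in mm, then the closure, from -1 (fully open) to 1 (shut). In form: [rx, ry, rz, dx, dy, dz, fingers, rx, ry, rz, dx, dy, dz, fingers, ...]. A call has 1 to 10 rows; each row shifts and turns the commanded pose from where the row before left it, along the tool's axes as they then stand; what a row does not reach is not made up. A row lasts 1/8 s, in which the tool goes at most 62.5 mm and 10.7 degrees, less where a joint would pass 70% of its speed; a pose out of reach is approached as far as the arm can. A call with a gripper value outside its range is refused whole. The fingers move at their own pace and stop on an object; the grip force is fixed at half the most. Time passes only in rows, so rows that do not move let the fingers close. It gives the time, the measured TCP pose, the force, the opening and the grip force at its end, in the units of the state.
- robot.get_obs(): the state, without advancing time (a new reading comes with each control period).
- robot.get_image(name): name is "side" or "top" or "wrist"; returns the picture (420x560x3 uint8, blue, green, red); there is no depth.
- robot.camera_info(name): a dict with "fov_y" (degrees; the focal length in pixels is half the picture's height over the tangent of half this angle, whatever the lens; pixels are square), "cx", "cy" (the principal point, pixels), "R" (3x3) and "t" (3): a world point X has camera coordinates R X + t. Camera axes: x right, y down, z forward; pixel columns grow to the right and rows downward; lengths in m; the calibration is good to about 2 mm. A picture is of the moment at which its call begins: read the wrist's pose just before it. camera_info takes no time and is no camera call; for the wrist camera it gives the pose at the moment of the call.
- robot.finish_job(): hands the job in; it is judged then, once.
The state is a dict: "time_s": time; "qpos": joint angles; "qd": joint speeds; "tau": joint torques, N m; "tcp_pos": TCP position; "tool_rot": TCP orientation; "contact_force": force on the tool from outside, world axes, zero at the start; "torque": the same for the moment, N m; "grip_width": finger opening in m; "grasp_force": force on a finger pad.
Only numpy, scipy, OpenCV 4.12 (cv2) and the standard library are available. Lean on these libraries where they do the work, as an engineer would, in place of code of your own. Each camera call takes 0.05 s, during which the arm holds its last target. There are 200 camera calls.

## Working session

There is one attempt and no reset: what is moved stays moved. The work goes in short steps, Python scripts to look and compute and a tool call to move; the robot and the scene stay as the last step left them, time stands still between calls to the robot, and variables do not carry over. Pictures are saved under pics/ and viewed, at most 14 in all, crops included, and the job is handed in when it is done.

Besides the shell and the picture viewer there is one more tool, called after "Call:" by a JSON object that holds its "name" and its "arguments". servo_tool: Moves the arm, as the interface text tells. Its arguments: {"type":"object","properties":{"commands":{"type":"array","items":{"type":"number"}}},"required":["commands"]}

```bash
mkdir -p pics; ls; python3 - <<'E'
from bench import robot
import cv2
o=robot.get_obs();print(o)
for n in("top","side"):
    i=robot.camera_info(n);print(n,i);cv2.imwrite(f"pics/{n}0.png",robot.get_image(n))
E
```

```text
pics
{'time_s': 0.0, 'qpos': array([ 1.09272583e+00,  5.28608330e-02,  1.40175563e+00,  2.04259130e-05,
        1.68859429e+00, -7.03132880e-02]), 'qd': array([-0.00239312, -0.00084759, -0.00081041, -0.00152268,  0.00258162,
       -0.00013019]), 'tau': array([-5.45371749e-04, -3.81675696e+01, -3.60188091e+01, -1.19737424e-04,
        6.28598034e-03, -5.73236775e-06]), 'tcp_pos': array([0.20802764, 0.4816912 , 0.23044423]), 'tool_rot': array([-6.35978976e-01, -3.07607767e+00,  2.43776508e-03]), 'contact_force': array([-0.17040612, -0.35046359,  1.18223531]), 'torque': array([-0.03882094,  0.03089746,  0.0364022 ]), 'grasp_force': 0.0, 'grip_width': 0.08550894492836317}
top {'fov_y': 54.69919651745621, 'cx': 277.17195247929146, 'cy': 217.1262958888332, 'R': array([[-0.00344822, -0.99998366,  0.00455869],
       [-0.98837294,  0.00271514, -0.15202484],
       [ 0.15200998, -0.0050299 , -0.98836616]]), 't': array([-0.04829622,  0.45067759,  0.79995621])}
side {'fov_y': 52.672007884192716, 'cx': 279.65790323091227, 'cy': 216.8049068557882, 'R': array([[ 0.98561195, -0.16849646,  0.01334236],
       [-0.1087294 , -0.69248161, -0.71319502],
       [ 0.12941017,  0.70148283, -0.70083868]]), 't': array([-0.45382278,  0.05034544,  0.89370353])}
```

View pics/top0.png

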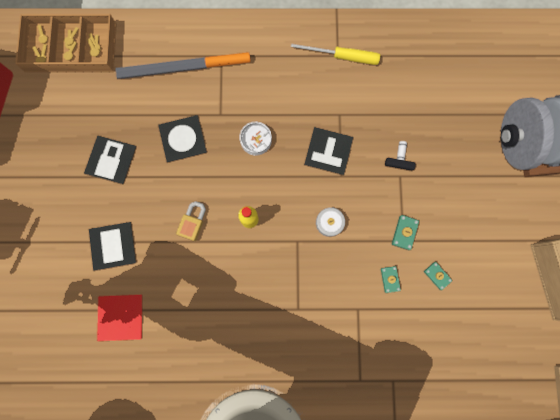

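View pics/side0.png

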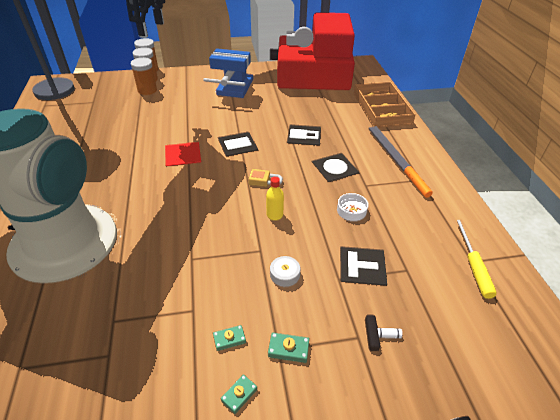

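```bash
cat > h.py <<'E'
import numpy as np, cv2
from bench import robot
def K(n,shape=(420,560)):
    i=robot.camera_info(n); f=210/np.tan(np.radians(i["fov_y"]/2))
    return np.array([[f,0,i["cx"]],[0,f,i["cy"]],[0,0,1]]),np.array(i["R"]),np.array(i["t"])
def ray(cam,uv,z):
    k,R,t=cam; d=R.T@np.linalg.solve(k,[*uv,1.]); c=-R.T@t
    return (c+d*(z-c[2])/d[2])
def proj(cam,X):
    k,R,t=cam; p=k@(R@np.asarray(X,float)+t); return p[:2]/p[2]
def patch(img,cam,c,z,w=.12,s=1600):
    # metric patch, world x up, y left; pixel (u,v): y=c1+w/2-u/s, x=c0+w/2-v/s
    n=int(w*s); pu=np.float32([[0,0],[n,0],[n,n],[0,n]])
    P=np.float32([proj(cam,[c[0]+w/2-v/s,c[1]+w/2-u/s,z]) for u,v in pu])
    return cv2.warpPerspective(img,cv2.getPerspectiveTransform(P,pu),(n,n),flags=cv2.INTER_CUBIC)
def toworld(uv,c,w=.12,s=1600): return np.array([c[0]+w/2-uv[1]/s,c[1]+w/2-uv[0]/s])
def topx(x,y,c,w=.12,s=1600): return np.array([(c[1]+w/2-y)*s,(c[0]+w/2-x)*s])
E
python3 - <<'E'
from h import *
img=cv2.imread("pics/top0.png"); cam=K("top")
S={"padlock_pad":(110,160,.004),"round_pad":(182,138,.004),"case_pad":(113,246,.004),"thandle_pad":(329,151,.004),
"padlock":(191,221,.020),"roundlock":(331,222,.024),"caselock":(405,232,.016),"thandle":(401,156,.018)}
row=[]
for n,(u,v,z) in S.items():
    c=np.round(ray(cam,(u,v),z)[:2],3); p=patch(img,cam,c,z)
    hsv=cv2.cvtColor(p,cv2.COLOR_BGR2HSV)
    if n.endswith("pad"):
        m=((hsv[...,2]<75)|(hsv[...,1]<70)).astype(np.uint8)
    elif n=="caselock": m=((hsv[...,0]>45)&(hsv[...,0]<100)&(hsv[...,1]>60)).astype(np.uint8)
    elif n=="roundlock": m=(hsv[...,1]<80).astype(np.uint8)
    else: m=((hsv[...,2]<60)|(hsv[...,1]<70)).astype(np.uint8)
    cs,_=cv2.findContours(m,cv2.RETR_EXTERNAL,cv2.CHAIN_APPROX_NONE); k=max(cs,key=cv2.contourArea)
    (ctr,wh,a)=cv2.minAreaRect(k)
    print(n,c,"centre",toworld(ctr,c).round(4),"mm",(np.array(wh)/1.6).round(1),"ang img",round(a,1))
    q=p.copy(); cv2.drawContours(q,[np.int32(cv2.boxPoints((ctr,wh,a)))],0,(255,0,255),1)
    if n in("padlock",): q=p.copy()
    row.append(q)
    for o in range(0,192,32): cv2.line(q,(o,0),(o,3),(255,255,0),1);cv2.line(q,(0,o),(3,o),(255,255,0),1)
cv2.imwrite("pics/mos.png",np.vstack([np.hstack(row[:4]),np.hstack(row[4:])]))
for n,(u,v) in {"oil":(249,217),"tin":(256,138)}.items(): print(n,ray(cam,(u,v),.1 if n=="oil" else .02))
E
```

```text
padlock_pad [0.582 0.313] centre [0.5836 0.3133] mm [90.9 88.6] ang img 15.3
round_pad [0.632 0.158] centre [0.6316 0.1581] mm [89.  90.1] ang img 75.3
case_pad [0.395 0.296] centre [0.396  0.2979] mm [88.5 90.9] ang img 80.0
thandle_pad [ 0.601 -0.164] centre [ 0.6028 -0.1628] mm [88.7 88.7] ang img 15.5
padlock [0.445 0.13 ] centre [0.4698 0.12  ] mm [36.9 33.9] ang img 18.9
roundlock [ 0.442 -0.162] centre [ 0.4427 -0.1596] mm [61.1 62.5] ang img 76.0
caselock [ 0.421 -0.317] centre [ 0.4214 -0.3174] mm [41.7 66.8] ang img 19.1
thandle [ 0.585 -0.316] centre [ 0.5898 -0.317 ] mm [63.9 62.5] ang img 10.7
oil [0.44085053 0.00393759 0.1       ]
tin [ 0.62548254 -0.00471802  0.02      ]
```

View pics/mos.png

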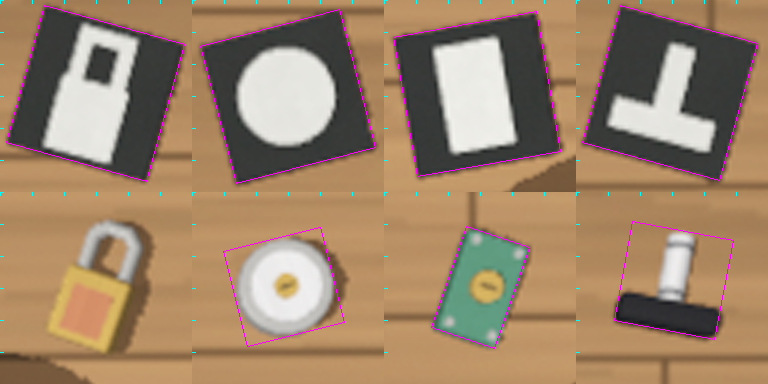

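```bash
cat >> h.py <<'E'
from scipy.spatial.transform import Rotation as Ro
def go(x,y,yawdeg=None,zs=()):
    """turn (rotvec) and then shift, tool axes after the turn, to tool-y at yaw+90 deg"""
    o=robot.get_obs(); R=Ro.from_rotvec(o["tool_rot"]); p=o["tcp_pos"]; y0=R.as_matrix()[:,1]
    if yawdeg is None: d=np.arctan2(y0[1],y0[0])
    else:
        d=np.radians(90+yawdeg)
        if np.cos(d)*y0[0]+np.sin(d)*y0[1]<0: d+=np.pi
    Y=np.array([np.cos(d),np.sin(d),0]); Z=np.array([0,0,-1.]); T=np.column_stack([np.cross(Y,Z),Y,Z])
    print("t",round(o["time_s"],2),"p",(p*1000).round(1),"q",o["qpos"].round(2),"w",round(o["grip_width"]*1e3,1))
    print(" turn",(R.inv()*Ro.from_matrix(T)).as_rotvec().round(3)," shift mm", [ (T.T@(np.array([x,y,z])-p)*1e3).round(1).tolist() for z in zs])
E
python3 - <<'E'
from h import *
go(.4325,.1341,-19.2,(.2,.1,.002))
E
```

```text
t 0.1 p [208.1 481.7 230.6] q [ 1.09  0.05  1.4   0.    1.69 -0.07] w 85.3
 turn [-0.001 -0.    -0.073]  shift mm [[-326.3, -254.5, 30.6], [-326.3, -254.5, 130.6], [-326.3, -254.5, 228.6]]
```

Call:
{"name": "servo_tool", "arguments": {"commands": [0,0,-0.073,0,0,0,-1,0,0,0,-36,-28,5,-1,0,0,0,-36,-28,10,-1,0,0,0,-36,-28,10,-1,0,0,0,-36,-28,10,-1,0,0,0,-36,-28,10,-1,0,0,0,-36,-28,10,-1,0,0,0,-36,-28,10,-1,0,0,0,-36,-28,10,-1,0,0,0,-36,-28,10,-1]}}

```text
time_s: 1.35
tcp_pos: [0.4319, 0.1361, 0.1457]
tool_rot: [-0.524, -3.097, -0.0]
contact_force: [0.4, -0.6, -0.7]
grip_width: 0.0853
grasp_force: 0.0
```

```bash
python3 - <<'E'
from h import *
go(.4325,.1341,-19.2,(.06,.002))
E
```

```text
t 1.35 p [431.9 136.1 145.7] q [ 0.22 -0.11  1.73  0.    1.52 -1.01] w 85.3
 turn [-0. -0.  0.]  shift mm [[-1.3, -1.7, 85.7], [-1.3, -1.7, 143.7]]
```

Call:
{"name": "servo_tool", "arguments": {"commands": [0,0,0,-1,-1,36,-1,0,0,0,0,0,36,-1,0,0,0,0,0,36,-1,0,0,0,0,0,34,-1,0,0,0,0,0,0,1,0,0,0,0,0,0,1,0,0,0,0,0,0,1,0,0,0,0,0,0,1,0,0,0,0,0,0,1,0,0,0,0,0,0,1]}}

```text
time_s: 2.6
tcp_pos: [0.4335, 0.1366, 0.0064]
tool_rot: [0.523, 3.094, 0.002]
contact_force: [-0.3, -0.8, 6.6]
grip_width: 0.04
grasp_force: 62.6
```

```bash
python3 - <<'E'
from h import *
go(.5672,.3178,-15.3,(.15,.007))
E
```

```text
t 2.6 p [433.5 136.6   6.4] q [ 0.22  0.07  1.86  0.    1.21 -1.01] w 40.0
 turn [ 0.002  0.003 -0.068]  shift mm [[-81.2, 210.0, -143.6], [-81.2, 210.0, -0.6]]
```

Call:
{"name": "servo_tool", "arguments": {"commands": [0,0,0,0,0,-40,1,0,0,0,0,0,-50,1,0,0,0,0,0,-50,1,0,0,-0.068,-14,35,0,1,0,0,0,-14,35,0,1,0,0,0,-14,35,0,1,0,0,0,-13,35,0,1,0,0,0,-13,35,0,1,0,0,0,-13,35,0,1,0,0,0,0,0,0,1]}}

```text
time_s: 3.85
tcp_pos: [0.5675, 0.3173, 0.1427]
tool_rot: [-0.415, -3.112, 0.001]
contact_force: [-0.7, -1.2, -3.9]
grip_width: 0.0406
grasp_force: 62.6
```

```bash
python3 - <<'E'
from h import *
go(.5672,.3178,-15.3,(.15,.0115)); print(robot.get_obs()["grasp_force"])
cv2.imwrite("pics/w1.png",np.hstack([robot.get_image("wrist")[::1],robot.get_image("top")])[:, :]); im=cv2.imread("pics/w1.png"); cv2.imwrite("pics/w1.png",cv2.resize(im,(800,300)))
E
```

```text
t 3.85 p [567.5 317.3 142.7] q [ 0.45  0.45  1.11  0.    1.58 -0.85] w 40.6
 turn [-0.001 -0.002  0.002]  shift mm [[0.4, 0.4, -7.3], [0.4, 0.4, 131.2]]
62.596625089645386
```

View pics/w1.png

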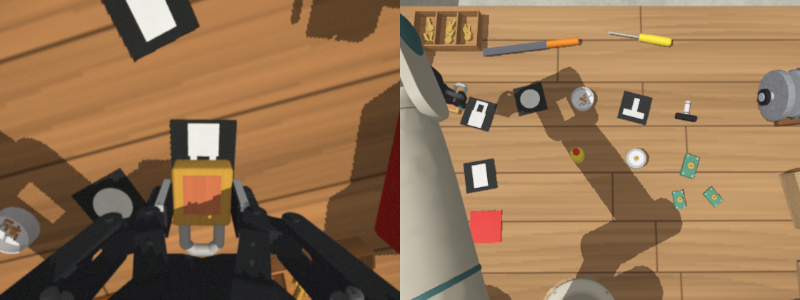

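Call:
{"name": "servo_tool", "arguments": {"commands": [0,0,0,0,0,40,1,0,0,0,0,0,40,1,0,0,0,0,0,35,1,0,0,0,0,0,12,1,0,0,0,0,0,4,1,0,0,0,0,0,0,1]}}

```text
time_s: 4.7
tcp_pos: [0.5683, 0.3161, 0.0151]
tool_rot: [0.418, 3.112, 0.002]
contact_force: [-1.1, -0.0, -4.5]
grip_width: 0.0403
grasp_force: 62.5
```

Call:
{"name": "servo_tool", "arguments": {"commands": [0,0,0,0,0,2,1,0,0,0,0,0,2,1,0,0,0,0,0,1,1,0,0,0,0,0,0,1]}}

```text
time_s: 5.2
tcp_pos: [0.568, 0.3161, 0.0104]
tool_rot: [0.418, 3.112, 0.001]
contact_force: [-4.5, -1.9, 6.8]
grip_width: 0.0403
grasp_force: 63.7
```

Contact on the pad. Release and lift.

Call:
{"name": "servo_tool", "arguments": {"commands": [0,0,0,0,0,0,-1,0,0,0,0,0,0,-1,0,0,0,0,0,0,-1,0,0,0,0,0,0,-1,0,0,0,0,0,-20,-1,0,0,0,0,0,-45,-1,0,0,0,0,0,-55,-1,0,0,0,0,0,-60,-1]}}

```text
time_s: 6.2
tcp_pos: [0.5672, 0.3157, 0.1914]
tool_rot: [0.418, 3.113, 0.001]
contact_force: [1.4, -0.7, -0.3]
grip_width: 0.0856
grasp_force: 0.0
```

```bash
python3 - <<'E'
from h import *
go(.4433,-.1604,None,(.17,.002))
E
```

```text
t 6.2 p [567.2 315.7 191.4] q [ 0.45  0.42  1.05  0.    1.67 -0.85] w 85.6
 turn [ 0.001  0.001 -0.   ]  shift mm [[-6.0, -491.9, 21.4], [-6.0, -491.9, 189.4]]
```

Call:
{"name": "servo_tool", "arguments": {"commands": [0,0,0,-1,-49,0,-1,0,0,0,-1,-49,0,-1,0,0,0,-1,-49,0,-1,0,0,0,-1,-49,0,-1,0,0,0,-1,-49,0,-1,0,0,0,-1,-49,0,-1,0,0,0,0,-49,0,-1,0,0,0,0,-49,0,-1,0,0,0,0,-50,0,-1,0,0,0,0,-50,0,-1]}}

```text
time_s: 7.45
tcp_pos: [0.4431, -0.1619, 0.1901]
tool_rot: [0.417, 3.111, -0.001]
contact_force: [0.6, -0.1, -0.2]
grip_width: 0.0854
grasp_force: 0.0
```

```bash
python3 - <<'E'
from h import *
go(.4433,-.1604,None,(.17,.002))
E
```

```text
t 7.45 p [ 443.1 -161.9  190.1] q [-0.43 -0.09  1.62  0.    1.61 -1.73] w 85.4
 turn [-0.     0.003  0.   ]  shift mm [[0.2, 1.5, 20.1], [0.2, 1.5, 188.1]]
```

Call:
{"name": "servo_tool", "arguments": {"commands": [0,0,0,0,1,48,-1,0,0,0,0,0,48,-1,0,0,0,0,0,48,-1,0,0,0,0,0,30,-1,0,0,0,0,0,12,-1,0,0,0,0,0,0,1,0,0,0,0,0,0,1,0,0,0,0,0,0,1,0,0,0,0,0,0,1,0,0,0,0,0,0,1]}}

```text
time_s: 8.7
tcp_pos: [0.4453, -0.16, 0.0047]
tool_rot: [0.417, 3.11, -0.002]
contact_force: [-1.3, 0.2, 6.8]
grip_width: 0.0579
grasp_force: 65.2
```

```bash
python3 - <<'E'
from h import *
go(.6316,.1581,None,(.17,.002))
E
```

```text
t 8.7 p [ 445.3 -160.     4.7] q [-0.42  0.12  1.81  0.    1.21 -1.73] w 57.9
 turn [-0.001  0.004  0.   ]  shift mm [[-95.8, 356.0, -165.3], [-95.8, 356.0, 2.7]]
```

Call:
{"name": "servo_tool", "arguments": {"commands": [0,0,0,0,0,-40,1,0,0,0,0,0,-55,1,0,0,0,0,0,-58,1,0,0,0,-13,51,0,1,0,0,0,-13,51,0,1,0,0,0,-14,51,0,1,0,0,0,-14,51,0,1,0,0,0,-14,51,0,1,0,0,0,-14,51,0,1,0,0,0,-14,50,0,1]}}

```text
time_s: 9.95
tcp_pos: [0.6308, 0.1604, 0.1555]
tool_rot: [0.418, 3.114, 0.0]
contact_force: [1.0, -0.9, -3.9]
grip_width: 0.0576
grasp_force: 66.7
```

Call:
{"name": "servo_tool", "arguments": {"commands": [0,0,0,0,0,0,1,0,0,0,0,0,0,1]}}

```text
time_s: 10.2
tcp_pos: [0.63, 0.1586, 0.1551]
tool_rot: [-0.417, -3.113, 0.001]
contact_force: [0.7, -0.6, -3.6]
grip_width: 0.0577
grasp_force: 66.7
```

```bash
python3 - <<'E'
from h import *
go(.6325,.1581,None,(.17,.0095))
E
```

```text
t 10.2 p [630.  158.6 155.1] q [ 0.19  0.44  1.1  -0.    1.6  -1.11] w 57.7
 turn [-0.001 -0.001 -0.   ]  shift mm [[-2.5, 0.2, -14.9], [-2.5, 0.2, 145.6]]
```

Call:
{"name": "servo_tool", "arguments": {"commands": [0,0,0,-2,0,45,1,0,0,0,0,0,45,1,0,0,0,0,0,38,1,0,0,0,0,0,10,1,0,0,0,0,0,3,1,0,0,0,0,0,1,1,0,0,0,0,0,0,1]}}

```text
time_s: 11.08
tcp_pos: [0.6332, 0.1583, 0.0152]
tool_rot: [0.418, 3.111, 0.002]
contact_force: [0.6, 0.6, -3.9]
grip_width: 0.0578
grasp_force: 66.6
```

Call:
{"name": "servo_tool", "arguments": {"commands": [0,0,0,0,0,2,1,0,0,0,0,0,2,1,0,0,0,0,0,2,1,0,0,0,0,0,0,1]}}

```text
time_s: 11.58
tcp_pos: [0.6325, 0.1583, 0.0087]
tool_rot: [0.418, 3.113, 0.0]
contact_force: [-5.0, -0.4, 4.8]
grip_width: 0.0579
grasp_force: 67.7
```

Contact; release, lift, and head for the T-handle (grip point 25 mm up its stem).

Call:
{"name": "servo_tool", "arguments": {"commands": [0,0,0,0,0,0,-1,0,0,0,0,0,0,-1,0,0,0,0,0,0,-1,0,0,0,0,0,0,-1,0,0,0,0,0,-20,-1,0,0,0,0,0,-45,-1,0,0,0,0,0,-55,-1,0,0,0,0,0,-50,-1]}}

```text
time_s: 12.58
tcp_pos: [0.6324, 0.1582, 0.1814]
tool_rot: [0.417, 3.111, 0.002]
contact_force: [0.4, -0.4, 0.5]
grip_width: 0.0854
grasp_force: 0.0
```

```bash
python3 - <<'E'
from h import *
a=np.radians(-10.3); go(.5681+.025*np.cos(a),-.3129+.025*np.sin(a),-10.3,(.15,.004))
E
```

```text
t 12.57 p [632.4 158.2 181.4] q [ 0.19  0.43  1.06  0.    1.65 -1.12] w 85.4
 turn [ 0.001  0.003 -0.087]  shift mm [[-46.0, -475.0, 31.4], [-46.0, -475.0, 177.4]]
```

Call:
{"name": "servo_tool", "arguments": {"commands": [0,0,-0.087,0,0,0,-1,0,0,0,-5,-53,0,-1,0,0,0,-5,-53,0,-1,0,0,0,-5,-53,0,-1,0,0,0,-5,-53,0,-1,0,0,0,-5,-53,0,-1,0,0,0,-5,-53,0,-1,0,0,0,-5,-53,0,-1,0,0,0,-5,-53,0,-1,0,0,0,-6,-51,0,-1]}}

```text
time_s: 13.82
tcp_pos: [0.5923, -0.3192, 0.1794]
tool_rot: [0.282, 3.127, -0.001]
contact_force: [0.8, -0.4, 0.5]
grip_width: 0.0854
grasp_force: 0.0
```

Call:
{"name": "servo_tool", "arguments": {"commands": [0,0,0,0,0,20,-1,0,0,0,0,0,0,-1]}}

```text
time_s: 14.08
tcp_pos: [0.5918, -0.3166, 0.1558]
tool_rot: [-0.282, -3.126, -0.003]
contact_force: [0.6, 0.4, 0.1]
grip_width: 0.0854
grasp_force: 0.0
```

```bash
python3 - <<'E'
from h import *
a=np.radians(-10.3); go(.5681+.025*np.cos(a),-.3129+.025*np.sin(a),-10.3,(.15,.004))
cv2.imwrite("pics/w2.png",robot.get_image("wrist"))
E
```

```text
t 14.07 p [ 591.8 -316.6  155.8] q [-0.55  0.5   1.01  0.    1.63 -1.94] w 85.4
 turn [ 0.002 -0.003 -0.   ]  shift mm [[-1.0, -0.6, 5.8], [-1.0, -0.6, 151.8]]
```

View pics/w2.png

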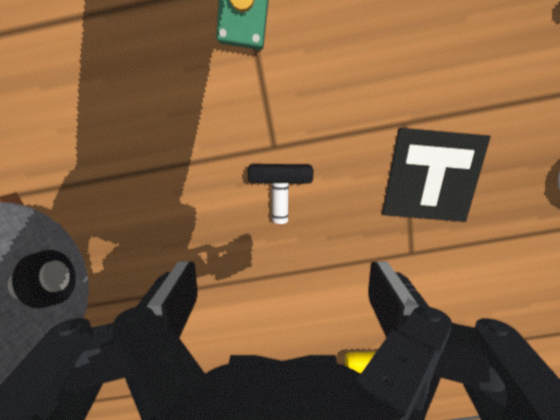

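Call:
{"name": "servo_tool", "arguments": {"commands": [0,0,0,-1,-1,45,-1,0,0,0,0,0,45,-1,0,0,0,0,0,40,-1,0,0,0,0,0,15,-1,0,0,0,0,0,5,-1,0,0,0,0,0,0,1,0,0,0,0,0,0,1,0,0,0,0,0,0,1,0,0,0,0,0,0,1,0,0,0,0,0,0,1]}}

```text
time_s: 15.38
tcp_pos: [0.5937, -0.3187, 0.0083]
tool_rot: [0.282, 3.128, -0.001]
contact_force: [-1.5, 1.2, 4.7]
grip_width: 0.0129
grasp_force: 58.6
```

Call:
{"name": "servo_tool", "arguments": {"commands": [0,0,0,0,0,0,1,0,0,0,0,0,0,1]}}

```text
time_s: 15.62
tcp_pos: [0.5937, -0.3188, 0.0082]
tool_rot: [0.282, 3.128, -0.001]
contact_force: [-2.0, 0.3, 5.5]
grip_width: 0.0126
grasp_force: 58.7
```

```bash
python3 - <<'E'
from h import *
go(.6071,-.164,-15.5,(.12,.01))
E
```

```text
t 15.62 p [ 593.7 -318.8    8.2] q [-0.55  0.63  1.14  0.    1.37 -1.94] w 12.6
 turn [-0.     0.001  0.091]  shift mm [[28.5, 152.7, -111.8], [28.5, 152.7, -1.8]]
```

Call:
{"name": "servo_tool", "arguments": {"commands": [0,0,0,0,0,0,-0.4,0,0,0,0,0,0,-0.4,0,0,0,0,0,2,-0.4,0,0,0,0,0,2,-0.4,0,0,0,0,0,2,-0.4,0,0,0,0,0,0,1,0,0,0,0,0,0,1,0,0,0,0,0,0,1,0,0,0,0,0,0,1,0,0,0,0,0,0,1]}}

```text
time_s: 16.88
tcp_pos: [0.5936, -0.3186, 0.0016]
tool_rot: [0.282, 3.128, -0.0]
contact_force: [0.9, 0.5, 1.9]
grip_width: 0.0135
grasp_force: 58.7
```

Call:
{"name": "servo_tool", "arguments": {"commands": [0,0,0,0,0,-30,1,0,0,0,0,0,-45,1,0,0,0,0,0,-45,1,0,0,0.091,0,0,0,1,0,0,0,7,38,0,1,0,0,0,7,38,0,1,0,0,0,7,38,0,1,0,0,0,7,38,0,1,0,0,0,0,0,0,1,0,0,0,0,0,0,1]}}

```text
time_s: 18.12
tcp_pos: [0.6068, -0.165, 0.1209]
tool_rot: [-0.424, -3.112, 0.0]
contact_force: [-1.0, 0.6, -1.3]
grip_width: 0.0137
grasp_force: 58.8
```

```bash
python3 - <<'E'
from h import *
go(.6071,-.164,-15.5,(.12,.0066))
cv2.imwrite("pics/w3.png",robot.get_image("wrist"))
E
```

```text
t 18.12 p [ 606.8 -165.   120.9] q [-0.32  0.4   1.22 -0.    1.52 -1.62] w 13.7
 turn [-0.    -0.001 -0.   ]  shift mm [[-0.0, 1.0, 0.9], [-0.0, 1.0, 114.3]]
```

View pics/w3.png

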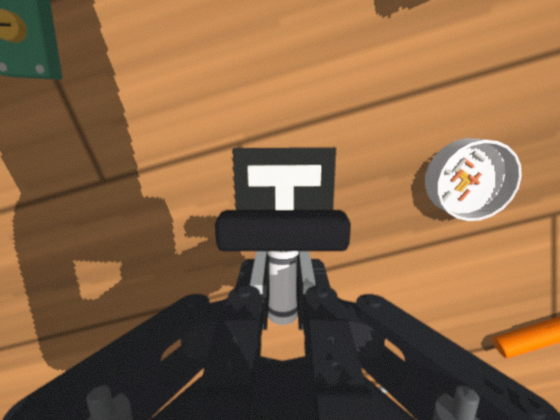

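Held level and aligned with the outline. Lower.

Call:
{"name": "servo_tool", "arguments": {"commands": [0,0,0,0,1,40,1,0,0,0,0,0,40,1,0,0,0,0,0,25,1,0,0,0,0,0,5,1,0,0,0,0,0,2,1,0,0,0,0,0,0,1]}}

```text
time_s: 18.92
tcp_pos: [0.6081, -0.1642, 0.0108]
tool_rot: [0.424, 3.11, -0.001]
contact_force: [0.2, 0.1, -2.0]
grip_width: 0.0135
grasp_force: 58.8
```

Call:
{"name": "servo_tool", "arguments": {"commands": [0,0,0,0,0,2,1,0,0,0,0,0,2,1,0,0,0,0,0,1,1,0,0,0,0,0,0,1]}}

```text
time_s: 19.42
tcp_pos: [0.6076, -0.1637, 0.0056]
tool_rot: [0.424, 3.112, -0.0]
contact_force: [-3.1, 0.7, 4.9]
grip_width: 0.0136
grasp_force: 59.7
```

Call:
{"name": "servo_tool", "arguments": {"commands": [0,0,0,0,0,0,-0.2,0,0,0,0,0,0,-0.2,0,0,0,0,0,0,-0.2,0,0,0,0,0,-20,-0.2,0,0,0,0,0,-45,-1,0,0,0,0,0,-55,-1,0,0,0,0,0,-30,-1]}}

```text
time_s: 20.3
tcp_pos: [0.6084, -0.164, 0.16]
tool_rot: [0.423, 3.106, -0.002]
contact_force: [-0.1, 0.6, -0.4]
grip_width: 0.0849
grasp_force: 0.0
```

```bash
python3 - <<'E'
from h import *
go(.4214,-.3174,-19.1,(.15,.003))
E
```

```text
t 20.3 p [ 608.4 -164.   160. ] q [-0.32  0.37  1.17  0.    1.59 -1.62] w 84.9
 turn [-0.     0.007  0.063]  shift mm [[126.5, -206.2, 10.0], [126.5, -206.2, 157.0]]
```

Call:
{"name": "servo_tool", "arguments": {"commands": [0,0,0.063,0,0,0,-1,0,0,0,25,-41,0,-1,0,0,0,25,-41,0,-1,0,0,0,25,-41,0,-1,0,0,0,25,-41,0,-1,0,0,0,26,-42,0,-1,0,0,0,0,0,40,-1,0,0,0,0,0,0,-1,0,0,0,0,0,0,-1]}}

```text
time_s: 21.42
tcp_pos: [0.4216, -0.3171, 0.1163]
tool_rot: [0.52, 3.096, -0.002]
contact_force: [-0.4, -0.8, 0.1]
grip_width: 0.0855
grasp_force: 0.0
```

```bash
python3 - <<'E'
from h import *
go(.4214,-.3174,-19.1,(.15,.003))
cv2.imwrite("pics/w4.png",robot.get_image("wrist"))
E
```

```text
t 21.43 p [ 421.6 -317.1  116.3] q [-0.71  0.13  1.56  0.    1.46 -1.95] w 85.5
 turn [-0.001  0.002  0.   ]  shift mm [[0.1, -0.4, -33.7], [0.1, -0.4, 113.3]]
```

View pics/w4.png

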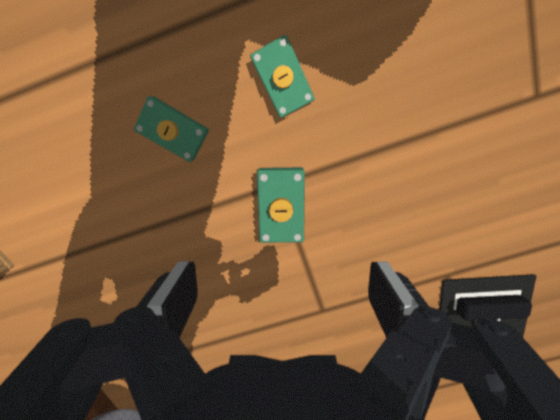

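Call:
{"name": "servo_tool", "arguments": {"commands": [0,0,0,0,0,40,-1,0,0,0,0,0,40,-1,0,0,0,0,0,25,-1,0,0,0,0,0,8,-1,0,0,0,0,0,2,-1,0,0,0,0,0,0,1,0,0,0,0,0,0,1,0,0,0,0,0,0,1,0,0,0,0,0,0,1,0,0,0,0,0,0,1]}}

```text
time_s: 22.72
tcp_pos: [0.4214, -0.3175, 0.0005]
tool_rot: [0.522, 3.096, -0.002]
contact_force: [-1.2, 0.5, 6.8]
grip_width: 0.0385
grasp_force: 62.9
```

```bash
python3 - <<'E'
from h import *
go(.396,.2979,10,(.17,.008))
E
```

```text
t 22.73 p [ 421.4 -317.5    0.5] q [-0.72  0.27  1.64  0.    1.23 -1.95] w 38.5
 turn [-0.001  0.002 -0.508]  shift mm [[-81.8, 610.5, -169.5], [-81.8, 610.5, -7.5]]
```

Call:
{"name": "servo_tool", "arguments": {"commands": [0,0,0,0,0,-40,1,0,0,0,0,0,-50,1,0,0,0,0,0,-50,1,0,0,0,0,0,-55,1,0,0,-0.127,0,0,0,1,0,0,-0.127,0,0,0,1,0,0,-0.127,0,0,0,1,0,0,-0.127,0,0,0,1,0,0,0,0,0,0,1,0,0,0,0,0,0,1]}}

```text
time_s: 23.98
tcp_pos: [0.4206, -0.3169, 0.194]
tool_rot: [0.269, -3.13, -0.001]
contact_force: [-0.8, -0.1, -3.2]
grip_width: 0.0385
grasp_force: 62.0
```

Call:
{"name": "servo_tool", "arguments": {"commands": [0,0,0,-6,44,0,1,0,0,0,-6,44,0,1,0,0,0,-6,44,0,1,0,0,0,-6,44,0,1,0,0,0,-6,44,0,1,0,0,0,-6,44,0,1,0,0,0,-6,44,0,1,0,0,0,-6,44,0,1,0,0,0,-6,44,0,1,0,0,0,-6,44,0,1]}}

```text
time_s: 25.22
tcp_pos: [0.4033, 0.1282, 0.1944]
tool_rot: [-0.27, 3.129, 0.0]
contact_force: [1.4, -0.3, -2.3]
grip_width: 0.0387
grasp_force: 62.0
```

```bash
python3 - <<'E'
from h import *
go(.396,.2979,10,(.17,.005)); print(robot.get_obs()["grasp_force"])
E
```

```text
t 25.23 p [403.3 128.2 194.4] q [ 0.22 -0.23  1.74  0.    1.63 -1.52] w 38.7
 turn [ 0.     0.001 -0.002]  shift mm [[-22.3, 168.4, 24.4], [-22.3, 168.4, 189.4]]
62.01799750328064
```

Call:
{"name": "servo_tool", "arguments": {"commands": [0,0,0,-6,43,0,1,0,0,0,-6,43,0,1,0,0,0,-5,42,0,1,0,0,0,-5,42,0,1,0,0,0,0,0,50,1,0,0,0,0,0,50,1,0,0,0,0,0,40,1,0,0,0,0,0,0,1,0,0,0,0,0,0,1]}}

```text
time_s: 26.35
tcp_pos: [0.3968, 0.2986, 0.0563]
tool_rot: [-0.272, 3.127, 0.002]
contact_force: [0.4, -0.5, -1.8]
grip_width: 0.0385
grasp_force: 62.0
```

```bash
python3 - <<'E'
from h import *
go(.396,.2979,10,(.005,))
E
```

```text
t 26.35 p [396.8 298.6  56.3] q [ 0.57  0.11  1.7   0.    1.33 -1.17] w 38.5
 turn [ 0.001  0.003 -0.001]  shift mm [[0.9, -0.6, 51.3]]
```

Call:
{"name": "servo_tool", "arguments": {"commands": [0,0,0,1,-1,30,1,0,0,0,0,0,12,1,0,0,0,0,0,4,1,0,0,0,0,0,2,1,0,0,0,0,0,1,1,0,0,0,0,0,0,1]}}

```text
time_s: 27.1
tcp_pos: [0.3952, 0.297, 0.0058]
tool_rot: [-0.273, 3.129, 0.001]
contact_force: [-0.9, 0.3, -2.7]
grip_width: 0.0387
grasp_force: 62.0
```

Call:
{"name": "servo_tool", "arguments": {"commands": [0,0,0,0,0,1,1,0,0,0,0,0,1,1,0,0,0,0,0,0,1]}}

```text
time_s: 27.48
tcp_pos: [0.3952, 0.297, 0.0045]
tool_rot: [-0.273, 3.129, 0.0]
contact_force: [-4.3, -2.4, 7.5]
grip_width: 0.0386
grasp_force: 63.2
```

Call:
{"name": "servo_tool", "arguments": {"commands": [0,0,0,0,0,0,-1,0,0,0,0,0,0,-1,0,0,0,0,0,0,-1,0,0,0,0,0,0,-1,0,0,0,0,0,-20,-1,0,0,0,0,0,-45,-1,0,0,0,0,0,-50,-1,0,0,0,0,0,-50,-1,0,0,0,0,0,-50,-1]}}

```text
time_s: 28.6
tcp_pos: [0.3948, 0.2967, 0.22]
tool_rot: [-0.273, 3.129, 0.0]
contact_force: [1.0, 0.8, 0.2]
grip_width: 0.0857
grasp_force: 0.0
```

Call:
{"name": "servo_tool", "arguments": {"commands": [0,0,0,0,-45,0,-1,0,0,0,0,-45,0,-1,0,0,0,0,-45,0,-1,0,0,0,0,-45,0,-1,0,0,0,0,-45,0,-1,0,0,0,0,-45,0,-1,0,0,0,0,-45,0,-1,0,0,0,0,-45,0,-1,0,0,0,0,-45,0,-1,0,0,0,0,-45,0,-1]}}

```text
time_s: 29.85
tcp_pos: [0.473, -0.1478, 0.2183]
tool_rot: [-0.273, 3.129, 0.0]
contact_force: [0.7, 0.9, 0.4]
grip_width: 0.0857
grasp_force: 0.0
```

```bash
python3 - <<'E'
from h import *
img=robot.get_image("top"); cam=K("top"); cv2.imwrite("pics/top9.png",img)
def T(c,yaw,pts):
    a=np.radians(yaw); R=np.array([[np.cos(a),-np.sin(a)],[np.sin(a),np.cos(a)]]); return np.array(c)+np.array(pts)@R.T
def rect(x0,x1,y0,y1): return [(x0,y0),(x1,y0),(x1,y1),(x0,y1)]
ci=[(.03*np.cos(t),.03*np.sin(t)) for t in np.linspace(0,6.28,40)]
D=[((.5836,.3133),-15.3,.024,rect(-.040,.006,-.021,.021)),((.6316,.1581),0,.028,ci),((.396,.2979),10,.020,rect(-.033,.033,-.02,.02)),((.6028,-.1628),-15.5,.022,rect(-.0295,-.0115,-.032,.032))]
r=[]
for c,y,z,p in D:
    q=patch(img,cam,c,z); raw=q.copy(); cv2.polylines(q,[np.int32([topx(*w,c) for w in T(c,y,p)])],True,(255,0,255),1); r.append(np.vstack([raw,q]))
cv2.imwrite("pics/chk.png",np.hstack(r))
E
```

```text
(no output)
```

View pics/chk.png

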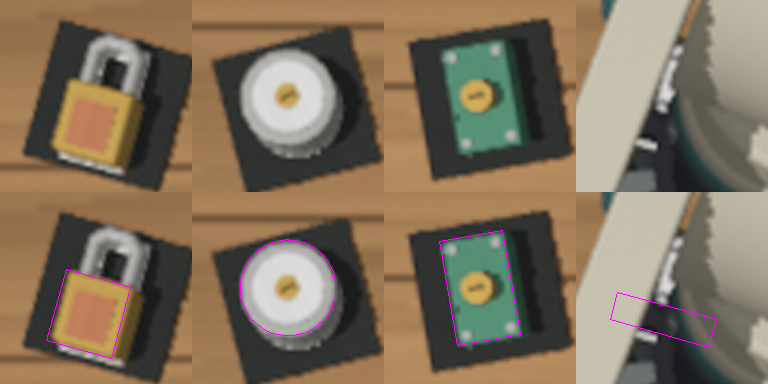

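View pics/top9.png

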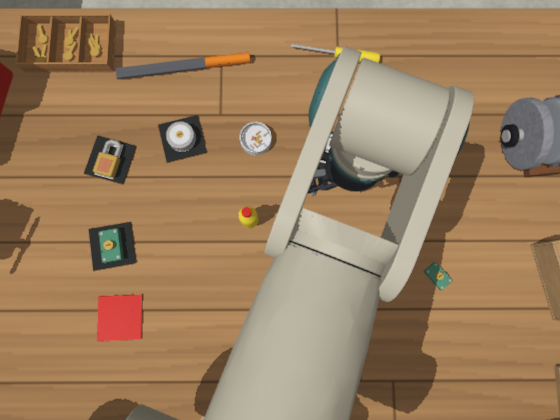

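Call:
{"name": "servo_tool", "arguments": {"commands": [0,0,0,0,45,0,-1,0,0,0,0,45,0,-1,0,0,0,0,45,0,-1,0,0,0,0,45,0,-1,0,0,0,0,45,0,-1,0,0,0,0,45,0,-1,0,0,0,0,0,0,-1]}}

```text
time_s: 30.78
tcp_pos: [0.4255, 0.1218, 0.2183]
tool_rot: [-0.28, 3.129, 0.001]
contact_force: [-0.6, 0.1, -0.2]
grip_width: 0.0851
grasp_force: 0.0
```

```bash
python3 - <<'E'
from h import *
img=robot.get_image("top"); cam=K("top")
c=(.6028,-.1628); q=patch(img,cam,c,.022); raw=q.copy()
a=np.radians(-15.5); R=np.array([[np.cos(a),-np.sin(a)],[np.sin(a),np.cos(a)]])
for x0,x1,h in((-.0295,-.0115,.032),(-.0115,.0295,.008)):
    w=np.array(c)+np.array([(x0,-h),(x1,-h),(x1,h),(x0,h)])@R.T
    cv2.polylines(q,[np.int32([topx(*v,c) for v in w])],True,(255,0,255),1)
cv2.imwrite("pics/chk2.png",cv2.resize(np.hstack([raw,q]),None,fx=2,fy=2))
E
```

```text
(no output)
```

View pics/chk2.png

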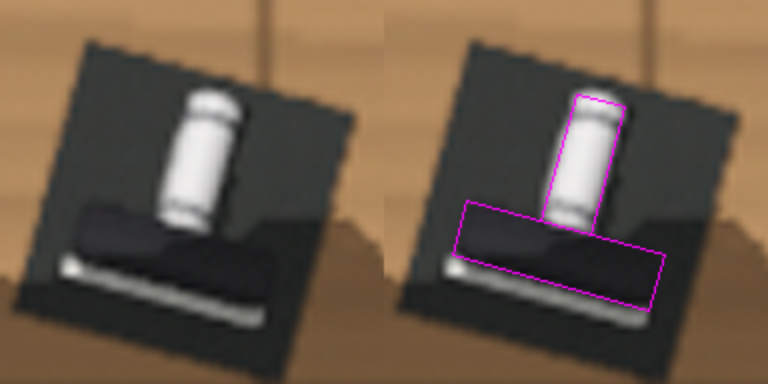

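```bash
python3 -c "
from bench import robot
print(robot.finish_job())"
```

```text
the job is handed in; nothing more can be done
None
```

I laid all four locks on their own pads, within about 5 mm of their outlines in the last camera check, never moved the oil bottle or tin, and handed the job in at about 31 s; no verdict came back.

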